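# Lock the lamp head up into its stand

### The job

Fit the small white lamp head into the holder of the reading-light stand: hold it by the flat grip tab on top, bring its neck in through the open mouth of the holder with the cross pin underneath the plate, draw it up through the two slots against its spring, and turn it counter-clockwise (seen from above) to the stop so that the pin drops into its two pockets and locks. Do not force it against the holder (45 N is too much), let go so that it hangs in the stand, and leave the other things on the desk where they are.

Things in the scene. Friction and masses are not known exactly. Their poses are not given: they have to be found in the camera images.
- lamp_grip (a point): Centre of the flat grip tab on top of the loose lamp head, which starts upright on the desk (0.18 to 0.29 kg). On the lamp's axis, 150.5 mm above its underside; z up, x along the tab. The tab is 40 mm long (x), 14 mm thick (y, pinch it across this) and 37 mm high, from 132 to 169 mm above the underside.
- lamp: The whole lamp head: origin at the centre of its underside, z up, x along the tab and the cross pin; the same after half a turn. White conical shade up to 60 mm above the underside, 90 mm diameter at the bottom; above it a round neck of 18 mm diameter up to the tab.
- lamp_pin (a point): Centre of the steel cross pin through the lamp's neck, 87 mm above the lamp's underside: 8 mm diameter, 44 mm long overall with round ends, along the lamp's x (parallel to the tab).
- lamp_washer (a point): Centre of the upper face of the sprung washer round the neck just below the pin, 82 mm above the lamp's underside (point fixed to the lamp): 52 mm diameter; can be pushed down 13 mm to a hard stop; takes 2 N to start and 0.7 N more per mm.
- stand: Fixed reading-light stand: origin on the desk straight below the centre of its holder; x points from there to the column, z up. Foot of 110 mm diameter, 13 mm high, and 16 mm thick column, 219 mm high, both centred at x = 85 mm. A level arm from the column carries the holder: a level aluminium plate, 76 mm diameter, 9 mm thick, round the z axis.
- holder_nominal (a point): On the holder's axis, 190 mm above the desk, axes as the stand's. The plate was set in height by hand: its underside is anywhere from 184 to 196 mm above the desk. No reading tells it: feel or see it. It does not move under load. It has a central hole of 22 mm diameter and a mouth 25 mm wide from there out to its edge towards -x, where the neck comes in sideways, pin below the plate.
- slots (a point): Same point as holder_nominal; x along the line of the two pin slots (50 degrees counter-clockwise from the stand's x). They go right through the plate, 12 mm wide, out to 26.5 mm from the axis; one runs into the mouth. Drawn up here, the pin enters the slots, then the washer meets the plate; the pin is clear above the plate once the washer is pushed down 8 mm or more.
- pockets (a point): Same point; x along the line of the two pockets (115 degrees counter-clockwise from the stand's x): grooves in the plate's top, 3 mm deep, 11 mm wide, out to 26.5 mm from the axis. The raised pin, turned 65 to 70 degrees counter-clockwise (from above) from the slots, meets a raised stop (7 mm high) at each pocket's far side; lowered or let go there it drops in and the spring holds it.
- glasses_case: Brown glasses case, 60x155x41 mm, bystander; origin at the centre of its underside.
- notebook: Blue notebook, 148x109x14 mm, bystander, lying on the desk; origin at the centre of its underside.
- pen: Red pen, 12x145x9 mm, bystander; origin at the centre of its underside.
- usb_stick: Black memory stick, 17x54x8 mm, bystander; origin at the centre of its underside.
Mind the look-alikes: they are no part of the job. Of the things shaped like the lamp, the white one is meant.

How it is judged:
By the outcome, as a careful person would: the job done as asked, in the order asked, and still so for the second after the job is handed in, with the robot touching nothing.
It also fails if it takes over 62 s, if anything falls off the work surface, if the arm or the gripper's body presses on something with over 40 N, if the wrist force passes 120 N, or if a joint passes its speed limit or range.

### The arm

A 6-joint arm with a two-finger parallel gripper is mounted at the origin on a cart in front of the work surface, level with it; the furniture and walls round the work are solid. World frame = base frame: x ahead of the robot, y to its left, z up, the work surface at z = 0. Lengths are in m, angles in rad, forces in N, time in s.
With the tool pointing down it reaches from about 0.3 to 0.775 m from the base axis. Payload 14.6 kg.
Tool frame: the origin (TCP) lies on the centre line of the jaws, within the pads' length; the fingertips stand 19 mm ahead of it and the grasp point (between the pads) is the TCP; y points along the fingers, x is the direction in which the jaws open and shut, and the axes are right-handed (so a half turn about y gives the same grasp; the last joint's range is limited). The gripper opens to 94 mm and grips with 3 to 60 N. Pads are 16 mm wide; open, the fingers measure 119 mm over their backs; the gripper's body (75 mm by 177 mm) begins 78 mm behind the grasp point.
Start: joints at [-1.341, 0.3, 1.521, -0, 1.321, -0.067], TCP at [0.161, -0.526, 0.203] pointing down, gripper open.
Joint ranges: [-3.03, 3.03], [-0.79, 2.21], [0.23, 2.52], [-1.04, 4.18], [0, 3.07], [-2.55, 2.55]. Speed limits (rad/s): [2.22, 2.22, 2.57, 3.14, 3.14, 3.14].

### API

Orientations are given as [roll, pitch, yaw] about the fixed x, y, z axes, in that order (R = Rz(yaw) Ry(pitch) Rx(roll)).
In Python, from station import get_obs, cams, workorder gives the robot as it stands.
- The arm moves only by the shell command python3 -m handwheel 'ROWS' [FORCE]. ROWS is JSON, a list of rows, each an object of numbers: "fingers": the opening, from -1 (shut) to 1 (fully open); "x", "y", "z": the shift along the tool's x, y, z in m; "spin": the turn about the tool's y in degrees. In form: [{"fingers": .., "x": .., "y": .., "z": .., "spin": ..}, ...]. A call has exactly 10 rows; each row is the pose to reach, as a shift and turn from the pose commanded when the call began, along the tool's axes at that moment; what a row does not reach only later rows make up. A row lasts 1/10 s, in which the tool goes at most 50 mm and 8.59 degrees, less where a joint would pass 70% of its speed; a pose out of reach is approached as far as the arm can. A call with a gripper value outside its range is refused whole. The fingers move at their own pace and stop on an object; FORCE is the grip in N (left out, the last holds). Time passes only in rows, so rows that repeat a pose let the fingers close, or fill a call up. It gives the time, the measured TCP pose, the force and the opening at its end, in the units of the state.
- get_obs(): the state, without advancing time (a new reading comes with each control period).
- cams.camera(name): name is "side" or "top"; returns (picture, depth): 420x560x3 uint8, red, green, blue; 420x560 float32, m along the optical axis (not along the pixel's ray), 0 where there is no reading.
- cams.get_calibration(name): a dict with "fx", "fy", "cx", "cy" (pixels), "view" (4x4, takes a point from world to camera coordinates). Camera axes: x right, y down, z forward; pixel columns grow to the right and rows downward; lengths in m; the calibration is good to about 2 mm. A picture is of the moment at which its call begins. get_calibration takes no time and is no camera call.
- workorder.hand_in(): hands the job in, once; it reports no verdict.
The state is a dict: "time_s": time; "qpos": joint angles; "joint_vel": joint speeds; "tau": joint torques, N m; "ee_pos": TCP position; "eef_rot": TCP orientation; "force": force on the tool from outside, world axes, zero at the start; "moment": the same for the moment, N m; "grip_width": finger opening in m.
Only numpy, scipy, OpenCV 4.12 (cv2) and the standard library are available. Lean on these libraries where they do the work, as an engineer would, in place of code of your own. Each camera call takes 0.05 s, during which the arm holds its last target. There are 200 camera calls.

## Working session

There is one attempt and no reset: what is moved stays moved. The work goes in short steps, Python scripts to look and compute and a shell command to move; the robot and the scene stay as the last step left them, time stands still between calls to the robot, and variables do not carry over. Pictures are saved under pics/ and viewed, about 8 in all and at most 12, crops included, and the job is handed in when it is done.

```bash
mkdir -p pics
cat > h.py <<'E'
import numpy as np,cv2
from station import get_obs,cams,workorder
def snap(n,tag):
    p,d=cams.camera(n); cv2.imwrite(f'pics/{tag}.png',p[:,:,::-1]); np.savez(f'pics/{tag}.npz',p=p,d=d); return p,d
def pts(n,d):
    c=cams.get_calibration(n); v,u=np.mgrid[:d.shape[0],:d.shape[1]]
    P=np.stack([(u-c['cx'])/c['fx']*d,(v-c['cy'])/c['fy']*d,d],-1)
    T=np.linalg.inv(np.array(c['view'])); return P@T[:3,:3].T+T[:3,3]
def ray(n,u,v,z):
    c=cams.get_calibration(n);T=np.linalg.inv(np.array(c['view']))
    r=T[:3,:3]@np.array([(u-c['cx'])/c['fx'],(v-c['cy'])/c['fy'],1]);o=T[:3,3]
    return o+r*(z-o[2])/r[2]
E
python3 - <<'E'
from h import *
a,_=snap('top','t0');b,_=snap('side','s0')
print(get_obs())
for n in('top','side'):print(cams.get_calibration(n))
E
```

```text
{'time_s': 0.1, 'qpos': array([-1.34060014e+00,  3.00404041e-01,  1.52151399e+00,  9.27366618e-06,
        1.32070475e+00, -6.66231640e-02]), 'joint_vel': array([ 7.25256558e-05, -1.17578995e-03, -1.96677947e-03,  2.36954404e-03,
        5.63943557e-04,  3.80277924e-04]), 'tau': array([ 1.99938469e-03, -5.32638788e+01, -3.53278363e+01,  7.09833833e-02,
        2.35228508e-02, -5.18824459e-05]), 'ee_pos': array([ 0.16079706, -0.52572124,  0.2022515 ]), 'eef_rot': array([-1.57071878e+00,  1.02723982e-03, -1.27397924e+00]), 'force': array([ 0.65799273, -0.05577945, -1.74258856]), 'moment': array([ 0.02811175, -0.05687318, -0.00467308]), 'grip_width': 0.09393271345352552}
{'fx': 433.7464847676973, 'fy': 433.7464847676973, 'cx': 292.5546203432048, 'cy': 204.27068530630143, 'view': array([[-0.02251707, -0.99967628, -0.01184594,  0.20304514],
       [-0.99444737,  0.0236145 , -0.10255141,  0.52583744],
       [ 0.10279795,  0.00947101, -0.99465717,  0.94676575],
       [ 0.        ,  0.        ,  0.        ,  1.        ]])}
{'fx': 380.5207847067955, 'fy': 380.5207847067955, 'cx': 277.15150379187037, 'cy': 209.48095179527243, 'view': array([[ 0.9662112 , -0.25683372,  0.02173368, -0.45926935],
       [-0.13391061, -0.57223884, -0.80908013,  0.27086404],
       [ 0.22023592,  0.77883192, -0.58729634,  0.68010307],
       [ 0.        ,  0.        ,  0.        ,  1.        ]])}
```

View pics/t0.png

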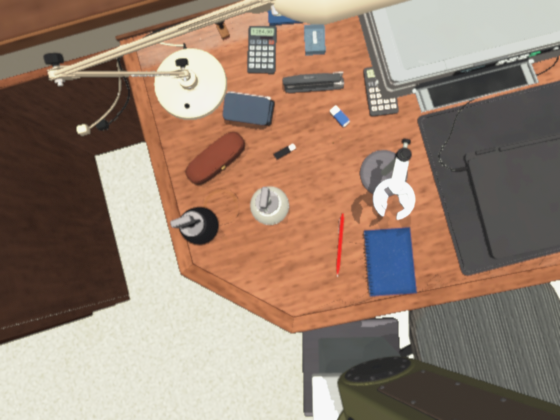

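View pics/s0.png

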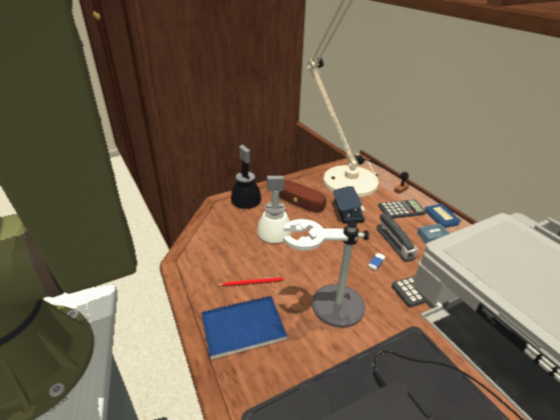

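The top view shows the white lamp at (270,205), a black look-alike at (198,226) and a cream desk lamp base at (190,80). The plate is at (394,199), with its column at (403,155). The white lamp at (270,205) fits the description, and I'll confirm it in a crop while measuring.

Run:
```python
from h import *
t=np.load('pics/t0.npz');s=np.load('pics/s0.npz')
A=cv2.resize(t['p'][150:240,225:425],None,fx=4,fy=4,interpolation=cv2.INTER_CUBIC)
B=cv2.resize(s['p'][165:255,245:385],None,fx=4,fy=4,interpolation=cv2.INTER_CUBIC)
C=np.zeros((600,800,3),np.uint8);A=A[:300] if 0 else A
cv2.imwrite('pics/c0.png',A[:,:,::-1]);cv2.imwrite('pics/c1.png',B[:,:,::-1])
for n,k in(('top',t),('side',s)):
    P=pts(n,k['d']);ok=k['d']>0
    z=P[...,2]
    print(n)
    for name,(x0,x1,y0,y1) in dict(lamp=(235,300,170,235),plate=(365,420,170,225)).items() if n=='top' else dict(lamp=(250,300,170,245),plate=(275,350,215,255)).items():
        m=np.zeros_like(ok);m[y0:y1,x0:x1]=1;m&=ok
        for lo,hi in((.135,.18),(.18,.22),(.07,.13),(.02,.05)):
            mm=m&(z>lo)&(z<hi)
            if mm.sum()>10:
                q=P[mm];print(name,lo,hi,mm.sum(),q.mean(0).round(4),q.min(0).round(4),q.max(0).round(4),np.percentile(q[:,2],[10,50,90]).round(4), cv2.minAreaRect((q[:,:2]*1000).astype(np.float32)))
    if n=='top':
        m=ok&(z>.175)&(z<.215);m[:170]=0;m[225:]=0;m[:,:370]=0;m[:,420:]=0
        q=P[m];(c,r)=cv2.minEnclosingCircle((q[:,:2]*1000).astype(np.float32));print('plate circle',c,r)
        m=ok&(z>.008)&(z<.02);m[:140]=0;m[200:]=0;m[:,:350]=0;m[:,410:]=0;q=P[m];print('foot',m.sum(),cv2.minEnclosingCircle((q[:,:2]*1000).astype(np.float32)))
```

```text
top
lamp 0.135 0.18 180 [0.5305 0.2442 0.1656] [0.5116 0.2357 0.1385] [0.5512 0.2543 0.1717] [0.1518 0.1684 0.1703] ((531.7227172851562, 244.95083618164062), (14.127636909484863, 40.300662994384766), 81.29273223876953)
lamp 0.07 0.13 297 [0.5282 0.2421 0.0834] [0.5073 0.2209 0.0779] [0.5546 0.2702 0.1273] [0.08   0.0822 0.0853] ((531.0890502929688, 245.5941619873047), (49.04365539550781, 47.32674789428711), 89.08295440673828)
lamp 0.02 0.05 406 [0.5222 0.2398 0.0383] [0.4896 0.2033 0.02  ] [0.5701 0.2871 0.0499] [0.0259 0.039  0.0479] ((529.7186279296875, 245.0892333984375), (80.25194549560547, 84.00154876708984), 1.170644760131836)
plate 0.18 0.22 1097 [ 5.277e-01 -3.000e-04  1.979e-01] [ 0.4811 -0.0359  0.1889] [0.5733 0.04   0.2091] [0.1953 0.198  0.2001] ((525.7506713867188, 3.976543426513672), (89.93086242675781, 75.77375793457031), 14.461594581604004)
plate 0.02 0.05 21 [ 0.5956 -0.0162  0.0357] [ 0.5923 -0.0233  0.0231] [ 0.6029 -0.0122  0.0488] [0.0261 0.0339 0.0453] ((596.26708984375, -16.18475341796875), (14.328150749206543, 5.094228744506836), 48.89949035644531)
plate circ
[... 941 characters left out ...]
625, 133.412353515625), 61.28990936279297)
plate 0.135 0.18 63 [ 0.5967 -0.0238  0.1622] [ 0.5936 -0.028   0.1473] [ 0.6026 -0.0159  0.1749] [0.1525 0.1623 0.1723] ((596.8170166015625, -22.836322784423828), (5.630945205688477, 13.218088150024414), 36.61150360107422)
plate 0.18 0.22 1213 [ 0.5369 -0.0074  0.1968] [ 0.4821 -0.0364  0.1802] [0.5988 0.0402 0.2194] [0.1912 0.1973 0.2003] ((540.106689453125, 2.7535018920898438), (116.45069885253906, 76.11003875732422), 2.4661600589752197)
plate 0.02 0.05 140 [0.5401 0.2111 0.0362] [0.5231 0.2    0.02  ] [0.5724 0.2472 0.0497] [0.0232 0.0371 0.0474] ((549.63818359375, 219.07241821289062), (61.824405670166016, 22.80461311340332), 39.441566467285156)
```

View pics/c0.png

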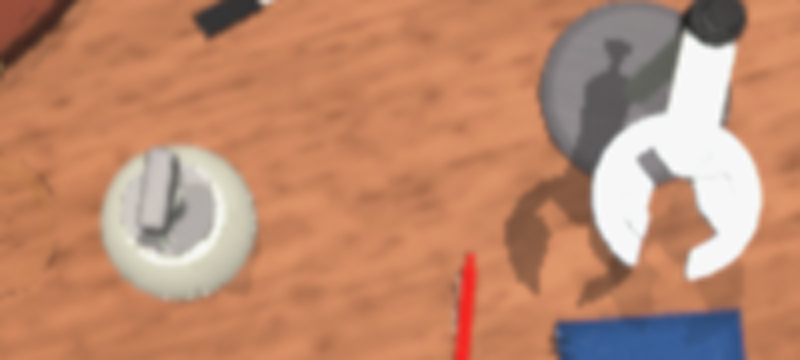

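The crop confirms it: the white lamp with the grey tab, around (160,190) in the crop. The plate's mouth opens downward and slightly left, towards the robot. Next I refine the plate fit and work out the shifts for the first move.

```bash
cat >> h.py <<'E'
def go(x,y,z,yaw):
    o=get_obs();p=o['ee_pos'];a=o['eef_rot'][2];d=np.array([x,y,z])-p
    print('t',round(o['time_s'],2),'pos',p.round(4),'yaw',round(np.degrees(a),1),'rpy',o['eef_rot'].round(3),'F',o['force'].round(1),'M',o['moment'].round(2),'w',round(o['grip_width'],4),'q6',o['qpos'][5].round(2))
    print('  shift x %.4f y %.4f z %.4f spin %.1f'%(d@[np.cos(a),np.sin(a),0],-d[2],d@[-np.sin(a),np.cos(a),0],-((yaw-np.degrees(a)+180)%360-180)))
E
python3 - <<'E'
from h import *
from scipy.optimize import least_squares
for n,f,roi in(('top','t0',(365,420,170,225)),('side','s0',(275,350,215,255))):
    k=np.load(f'pics/{f}.npz');P=pts(n,k['d']);p=k['p'].astype(int)
    m=np.zeros(p.shape[:2],np.uint8);x0,x1,y0,y1=roi
    m[y0:y1,x0:x1]=((p.min(-1)>140)&(p.max(-1)-p.min(-1)<40)&(abs(P[...,2]-.196)<.009))[y0:y1,x0:x1]
    zt=np.median(P[m>0][:,2])
    cs,_=cv2.findContours(m,cv2.RETR_EXTERNAL,cv2.CHAIN_APPROX_NONE);c=max(cs,key=cv2.contourArea)[:,0]
    W=np.array([ray(n,u,v,zt) for u,v in c])[:,:2]
    q=np.array([.518,.002])
    for tol in(.008,.004,.003):
        s=W[abs(np.linalg.norm(W-q,axis=1)-.0375)<tol]
        r=least_squares(lambda a:np.linalg.norm(s-a[:2],axis=1)-a[2],[*q,.0375],loss='soft_l1',f_scale=.001);q=r.x[:2]
    print(n,'z med',zt,'circle',r.x,len(s),'foot dist',np.linalg.norm(q-[.5999,-.02]),'ang',np.degrees(np.arctan2(-.02-q[1],.5999-q[0])))
    inn=P[m>0];print(np.percentile(inn[:,2],[5,25,50,75,95]).round(4))
    # mouth/slot directions: angles not covered at radius 30 mm
    d=W-q;rr=np.linalg.norm(d,axis=1);aa=np.degrees(np.arctan2(d[:,1],d[:,0]))%360
    w=(rr<.033)&(rr>.02);print('mouth edge pts',sorted(zip(aa[w].round(),(rr[w]*1000).round(1))))
go(.26,-.45,.33,-99)
E
```

```text
top z med 0.19792021209443122 circle [0.51857998 0.00229828 0.03753835] 92 foot dist 0.08432176091728966 ang -15.333841999301157
[0.1943 0.1968 0.1979 0.1989 0.2007]
mouth edge pts [(np.float64(22.0), np.float64(24.0)), (np.float64(24.0), np.float64(22.3)), (np.float64(24.0), np.float64(26.5)), (np.float64(27.0), np.float64(27.3)), (np.float64(33.0), np.float64(26.7)), (np.float64(39.0), np.float64(26.4)), (np.float64(44.0), np.float64(26.3)), (np.float64(50.0), np.float64(26.5)), (np.float64(51.0), np.float64(23.9)), (np.float64(52.0), np.float64(21.3)), (np.float64(129.0), np.float64(20.7)), (np.float64(133.0), np.float64(22.0)), (np.float64(136.0), np.float64(23.3)), (np.float64(136.0), np.float64(25.9)), (np.float64(138.0), np.float64(27.4)), (np.float64(140.0), np.float64(28.8)), (np.float64(140.0), np.float64(31.4)), (np.float64(142.0), np.float64(32.9)), (np.float64(186.0), np.float64(32.2)), (np.float64(190.0), np.float64(30.6)), (np.float64(191.0), np.float64(28.8)), (np.float64(192.0), np.float64(27.0)), (np.float64(195.0), np.float64(27.5)), (np.float64(200.0), np.float64(
[... 1042 characters left out ...]
), (np.float64(156.0), np.float64(33.0)), (np.float64(187.0), np.float64(31.5)), (np.float64(188.0), np.float64(29.9)), (np.float64(189.0), np.float64(28.2)), (np.float64(190.0), np.float64(26.6)), (np.float64(192.0), np.float64(25.0)), (np.float64(199.0), np.float64(24.9)), (np.float64(206.0), np.float64(25.2)), (np.float64(209.0), np.float64(23.9)), (np.float64(216.0), np.float64(24.7)), (np.float64(219.0), np.float64(23.6)), (np.float64(226.0), np.float64(25.0)), (np.float64(227.0), np.float64(21.7))]
t 0.1 pos [ 0.1608 -0.5257  0.2023] yaw -73.0 rpy [-1.571e+00  1.000e-03 -1.274e+00] F [ 0.7 -0.1 -1.7] M [ 0.03 -0.06 -0.  ] w 0.0939 q6 -0.07
  shift x -0.0434 y -0.1277 z 0.1170 spin 26.0
```

```bash
python3 -m handwheel '[{"y":-0.03,"fingers":1},{"y":-0.07},{"y":-0.1},{"y":-0.12},{"y":-0.13,"spin":5},{"y":-0.13,"spin":12},{"y":-0.13,"spin":18},{"y":-0.13,"spin":26},{"y":-0.13,"spin":26},{"y":-0.13,"spin":26}]'; python3 -c "
from h import *;go(.531,.2445,.30,-98.7)"
```

```text
t 0.1 pos [ 0.1608 -0.5257  0.2023] yaw -73.0 rpy [-1.571e+00  1.000e-03 -1.274e+00] F [ 0.7 -0.1 -1.7] M [ 0.03 -0.06 -0.  ] w 0.0939 q6 -0.07
  shift x -0.6283 y -0.0977 z 0.5793 spin 25.7validation failed for argument at $[0]...
```

```bash
python3 -m handwheel '[{"fingers":1,"x":0,"y":-0.03,"z":0,"spin":0},{"fingers":1,"x":0,"y":-0.07,"z":0,"spin":0},{"fingers":1,"x":-0.03,"y":-0.1,"z":0.03,"spin":0},{"fingers":1,"x":-0.06,"y":-0.12,"z":0.06,"spin":0},{"fingers":1,"x":-0.09,"y":-0.12,"z":0.09,"spin":0},{"fingers":1,"x":-0.12,"y":-0.12,"z":0.12,"spin":0},{"fingers":1,"x":-0.15,"y":-0.12,"z":0.15,"spin":0},{"fingers":1,"x":-0.18,"y":-0.12,"z":0.18,"spin":0},{"fingers":1,"x":-0.21,"y":-0.12,"z":0.21,"spin":0},{"fingers":1,"x":-0.24,"y":-0.12,"z":0.24,"spin":0}]'; python3 -c "
from h import *;go(.531,.2445,.30,-98.7)"
```

```text
time_s: 1.1
ee_pos: [0.3205, -0.2246, 0.3226]
eef_rot: [-1.571, 0.0, -1.274]
force: [0.6, -0.7, -0.2]
grip_width: 0.0938
t 1.1 pos [ 0.3205 -0.2246  0.3226] yaw -73.0 rpy [-1.571  0.    -1.274] F [ 0.6 -0.7 -0.2] M [ 0.01 -0.02  0.  ] w 0.0938 q6 0.57
  shift x -0.3871 y 0.0226 z 0.3384 spin 25.7
```

```bash
python3 -m handwheel '[{"fingers":1,"x":-0.03,"y":0,"z":0.026,"spin":3},{"fingers":1,"x":-0.065,"y":0,"z":0.056,"spin":6},{"fingers":1,"x":-0.1,"y":0,"z":0.087,"spin":9},{"fingers":1,"x":-0.135,"y":0,"z":0.118,"spin":12},{"fingers":1,"x":-0.17,"y":0,"z":0.148,"spin":15},{"fingers":1,"x":-0.205,"y":0,"z":0.179,"spin":18},{"fingers":1,"x":-0.24,"y":0,"z":0.21,"spin":21},{"fingers":1,"x":-0.275,"y":0,"z":0.24,"spin":24},{"fingers":1,"x":-0.31,"y":0,"z":0.271,"spin":25.7},{"fingers":1,"x":-0.345,"y":0,"z":0.3016,"spin":25.7}]'; python3 -c "
from h import *;go(.531,.2445,.25,-98.7)"
```

```text
time_s: 2.1
ee_pos: [0.508, 0.1939, 0.3225]
eef_rot: [-1.571, -0.0, -1.723]
force: [0.5, -0.8, 0.2]
grip_width: 0.0942
t 2.1 pos [0.508  0.1939 0.3225] yaw -98.7 rpy [-1.571 -0.    -1.723] F [ 0.5 -0.8  0.2] M [0.05 0.01 0.01] w 0.0942 q6 2.02
  shift x -0.0535 y 0.0725 z 0.0150 spin -0.0
```

```bash
python3 -m handwheel '[{"fingers":1,"x":-0.015,"y":0.015,"z":0.005,"spin":0},{"fingers":1,"x":-0.035,"y":0.035,"z":0.01,"spin":0},{"fingers":1,"x":-0.0535,"y":0.06,"z":0.015,"spin":0},{"fingers":1,"x":-0.0535,"y":0.08,"z":0.015,"spin":0},{"fingers":1,"x":-0.0535,"y":0.105,"z":0.015,"spin":0},{"fingers":1,"x":-0.0535,"y":0.125,"z":0.015,"spin":0},{"fingers":1,"x":-0.0535,"y":0.145,"z":0.015,"spin":0},{"fingers":1,"x":-0.0535,"y":0.16,"z":0.015,"spin":0},{"fingers":1,"x":-0.0535,"y":0.168,"z":0.015,"spin":0},{"fingers":1,"x":-0.0535,"y":0.168,"z":0.015,"spin":0}]'; python3 -c "
from h import *;go(.531,.2445,.154,-98.7);snap('side','s1')"
```

```text
time_s: 3.1
ee_pos: [0.5302, 0.2423, 0.1537]
eef_rot: [-1.573, -0.001, -1.723]
force: [-0.1, 0.9, 0.0]
grip_width: 0.0941
t 3.1 pos [0.5302 0.2423 0.1537] yaw -98.7 rpy [-1.573e+00 -1.000e-03 -1.723e+00] F [-0.1  0.9  0. ] M [0.01 0.06 0.03] w 0.0941 q6 2.09
  shift x -0.0023 y -0.0003 z 0.0005 spin 0.0
```

View pics/s1.png

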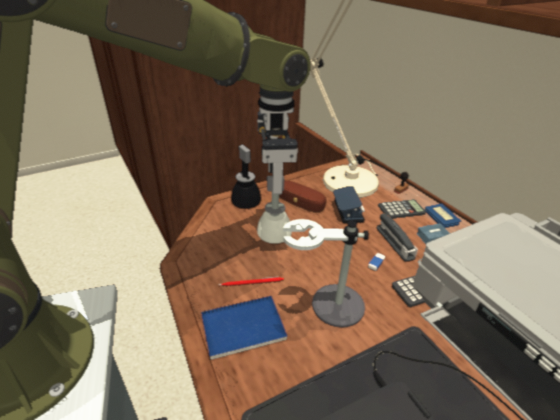

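The jaws straddle the tab at about (277,170). I'm closing.

```bash
python3 -m handwheel '[{"fingers":-1,"x":0,"y":0,"z":0,"spin":0},{"fingers":-1,"x":0,"y":0,"z":0,"spin":0},{"fingers":-1,"x":0,"y":0,"z":0,"spin":0},{"fingers":-1,"x":0,"y":0,"z":0,"spin":0},{"fingers":-1,"x":0,"y":0,"z":0,"spin":0},{"fingers":-1,"x":0,"y":0,"z":0,"spin":0},{"fingers":-1,"x":0,"y":0,"z":0,"spin":0},{"fingers":-1,"x":0,"y":0,"z":0,"spin":0},{"fingers":-1,"x":0,"y":0,"z":0,"spin":0},{"fingers":-1,"x":0,"y":0,"z":0,"spin":0}]' 45; python3 -c "
from h import *;go(.40,.12,.244,-70)"
```

```text
time_s: 4.15
ee_pos: [0.5306, 0.2426, 0.1548]
eef_rot: [-1.571, 0.0, -1.723]
force: [-0.2, 1.2, 0.8]
grip_width: 0.0176
t 4.15 pos [0.5306 0.2426 0.1548] yaw -98.7 rpy [-1.571  0.    -1.723] F [-0.2  1.2  0.8] M [0.18 0.04 0.02] w 0.0176 q6 2.09
  shift x 0.1409 y -0.0892 z -0.1106 spin -28.7
```

```bash
python3 -m handwheel '[{"fingers":-1,"x":0,"y":0,"z":0,"spin":0},{"fingers":-1,"x":0,"y":0,"z":0,"spin":0},{"fingers":-1,"x":0,"y":0,"z":0,"spin":0},{"fingers":-1,"x":0,"y":-0.01,"z":0,"spin":0},{"fingers":-1,"x":0,"y":-0.025,"z":0,"spin":0},{"fingers":-1,"x":0,"y":-0.04,"z":0,"spin":0},{"fingers":-1,"x":0,"y":-0.055,"z":0,"spin":0},{"fingers":-1,"x":0,"y":-0.07,"z":0,"spin":0},{"fingers":-1,"x":0,"y":-0.085,"z":0,"spin":0},{"fingers":-1,"x":0,"y":-0.085,"z":0,"spin":0}]'; python3 -c "
from h import *;go(.432,.10,.24,-75)"
```

```text
time_s: 5.15
ee_pos: [0.5312, 0.2427, 0.2422]
eef_rot: [-1.568, 0.002, -1.723]
force: [-0.4, -0.5, -2.4]
grip_width: 0.0133
t 5.15 pos [0.5312 0.2427 0.2422] yaw -98.7 rpy [-1.568  0.002 -1.723] F [-0.4 -0.5 -2.4] M [-0.04 -0.04 -0.03] w 0.0133 q6 2.09
  shift x 0.1560 y 0.0022 z -0.0765 spin -23.7
```

```bash
python3 -m handwheel '[{"fingers":-1,"x":0.008,"y":0,"z":-0.004,"spin":-1},{"fingers":-1,"x":0.024,"y":0,"z":-0.012,"spin":-4},{"fingers":-1,"x":0.044,"y":0,"z":-0.022,"spin":-7},{"fingers":-1,"x":0.064,"y":0,"z":-0.032,"spin":-10},{"fingers":-1,"x":0.084,"y":0,"z":-0.042,"spin":-13},{"fingers":-1,"x":0.104,"y":0,"z":-0.052,"spin":-16},{"fingers":-1,"x":0.124,"y":0,"z":-0.062,"spin":-19},{"fingers":-1,"x":0.144,"y":0,"z":-0.072,"spin":-22},{"fingers":-1,"x":0.152,"y":0,"z":-0.075,"spin":-23.7},{"fingers":-1,"x":0.156,"y":0,"z":-0.0765,"spin":-23.7}]'; python3 -c "
from h import *;go(.432,.0243,.24,-55.2)"
```

```text
time_s: 6.15
ee_pos: [0.4304, 0.099, 0.2391]
eef_rot: [-1.572, 0.0, -1.309]
force: [1.2, -1.0, -2.4]
grip_width: 0.0135
t 6.15 pos [0.4304 0.099  0.2391] yaw -75.0 rpy [-1.572  0.    -1.309] F [ 1.2 -1.  -2.4] M [-0.03 -0.08 -0.02] w 0.0135 q6 1.45
  shift x 0.0725 y -0.0009 z -0.0178 spin -19.8
```

```bash
python3 -m handwheel '[{"fingers":-1,"x":0.006,"y":0,"z":-0.001,"spin":-2},{"fingers":-1,"x":0.016,"y":0,"z":-0.004,"spin":-5},{"fingers":-1,"x":0.028,"y":0,"z":-0.007,"spin":-8},{"fingers":-1,"x":0.04,"y":0,"z":-0.01,"spin":-11},{"fingers":-1,"x":0.052,"y":0,"z":-0.013,"spin":-14},{"fingers":-1,"x":0.062,"y":0,"z":-0.016,"spin":-17},{"fingers":-1,"x":0.07,"y":0,"z":-0.0178,"spin":-19.8},{"fingers":-1,"x":0.0725,"y":0,"z":-0.0178,"spin":-19.8},{"fingers":-1,"x":0.0725,"y":0,"z":-0.0178,"spin":-19.8},{"fingers":-1,"x":0.0725,"y":0,"z":-0.0178,"spin":-19.8}]'
python3 - <<'E'
from h import *
go(.5188,.001,.24,-55.2)
p,d=snap('side','s2');q,e=snap('top','t2')
A=cv2.resize(p[150:270,230:350],(600,600),interpolation=cv2.INTER_CUBIC);cv2.imwrite('pics/c2.png',A[:,:,::-1])
P=pts('side',d);z=P[...,2]
g=np.zeros(z.shape,bool);g[150:270,230:350]=1;g&=(d>0)&(P[...,0]<.47)&(abs(P[...,1]-.02)<.07)
for lo,hi in((.1,.145),(.15,.175),(.18,.215),(.218,.24)):
    m=g&(z>lo)&(z<hi);print(lo,m.sum(),P[m].mean(0).round(4),P[m].min(0).round(4),P[m].max(0).round(4))
E
```

```text
time_s: 7.15
ee_pos: [0.4329, 0.0255, 0.2395]
eef_rot: [-1.571, 0.0, -0.964]
force: [-0.0, -0.2, -2.9]
grip_width: 0.0135
t 7.15 pos [0.4329 0.0255 0.2395] yaw -55.3 rpy [-1.571  0.    -0.964] F [-0.  -0.2 -2.9] M [-0.02  0.04  0.04] w 0.0135 q6 0.94
  shift x 0.0691 y -0.0005 z 0.0566 spin -0.1
0.1 503 [0.4292 0.0096 0.1353] [ 0.3903 -0.007   0.1045] [0.4695 0.0456 0.145 ]
0.15 354 [0.432  0.0197 0.168 ] [ 4.081e-01 -2.000e-04  1.625e-01] [0.4585 0.0519 0.175 ]
0.18 147 [0.4328 0.0191 0.1972] [0.4247 0.0152 0.1801] [0.4417 0.0236 0.2147]
0.218 188 [0.432  0.018  0.2292] [0.4148 0.0087 0.2181] [0.4529 0.032  0.2397]
```

View pics/c2.png

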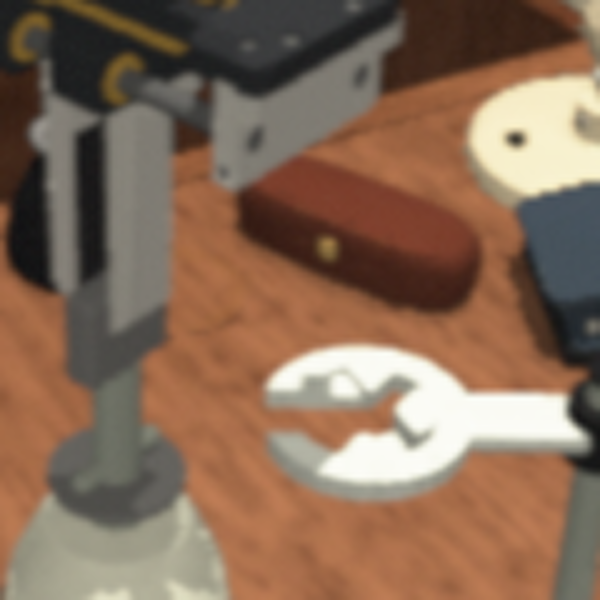

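```bash
python3 -m handwheel '[{"fingers":-1,"x":0.007,"y":0,"z":0.005,"spin":0},{"fingers":-1,"x":0.015,"y":0,"z":0.011,"spin":0},{"fingers":-1,"x":0.024,"y":0,"z":0.018,"spin":0},{"fingers":-1,"x":0.0317,"y":0,"z":0.0238,"spin":0},{"fingers":-1,"x":0.036,"y":0,"z":0.0275,"spin":0},{"fingers":-1,"x":0.041,"y":0,"z":0.0315,"spin":0},{"fingers":-1,"x":0.046,"y":0,"z":0.036,"spin":0},{"fingers":-1,"x":0.051,"y":0,"z":0.04,"spin":0},{"fingers":-1,"x":0.0546,"y":0,"z":0.0432,"spin":0},{"fingers":-1,"x":0.0546,"y":0,"z":0.0432,"spin":0}]'; python3 -c "
from h import *;go(.5188,.000,.24,-55)"
```

```text
time_s: 8.25
ee_pos: [0.5, 0.0049, 0.2396]
eef_rot: [-1.571, 0.0, -0.963]
force: [-0.1, -0.5, -2.7]
grip_width: 0.0135
t 8.25 pos [0.5    0.0049 0.2396] yaw -55.2 rpy [-1.571  0.    -0.963] F [-0.1 -0.5 -2.7] M [-0.08 -0.01 -0.03] w 0.0135 q6 0.9
  shift x 0.0148 y -0.0004 z 0.0126 spin -0.2
```

```bash
python3 -m handwheel '[{"fingers":-1,"x":0.002,"y":0,"z":0.0017,"spin":0},{"fingers":-1,"x":0.004,"y":0,"z":0.0035,"spin":0},{"fingers":-1,"x":0.006,"y":0,"z":0.005,"spin":0},{"fingers":-1,"x":0.008,"y":0,"z":0.0068,"spin":0},{"fingers":-1,"x":0.01,"y":0,"z":0.0085,"spin":0},{"fingers":-1,"x":0.012,"y":0,"z":0.0102,"spin":0},{"fingers":-1,"x":0.0135,"y":0,"z":0.0115,"spin":0},{"fingers":-1,"x":0.0148,"y":0,"z":0.0126,"spin":0},{"fingers":-1,"x":0.0148,"y":0,"z":0.0126,"spin":0},{"fingers":-1,"x":0.0148,"y":0,"z":0.0126,"spin":0}]'
python3 - <<'E'
from h import *
go(.5188,.000,.24,-55)
p,d=snap('side','s3');q,e=snap('top','t3')
A=cv2.resize(p[150:270,250:370],(600,600),interpolation=cv2.INTER_CUBIC);cv2.imwrite('pics/c3.png',A[:,:,::-1])
E
```

```text
time_s: 9.25
ee_pos: [0.5184, 0.0001, 0.2397]
eef_rot: [-1.571, 0.0, -0.963]
force: [0.6, -0.9, -1.6]
grip_width: 0.0134
t 9.25 pos [5.184e-01 1.000e-04 2.397e-01] yaw -55.2 rpy [-1.571  0.    -0.963] F [ 0.6 -0.9 -1.6] M [-0.03  0.02 -0.01] w 0.0134 q6 0.89
  shift x 0.0003 y -0.0003 z 0.0003 spin -0.2
```

View pics/c3.png

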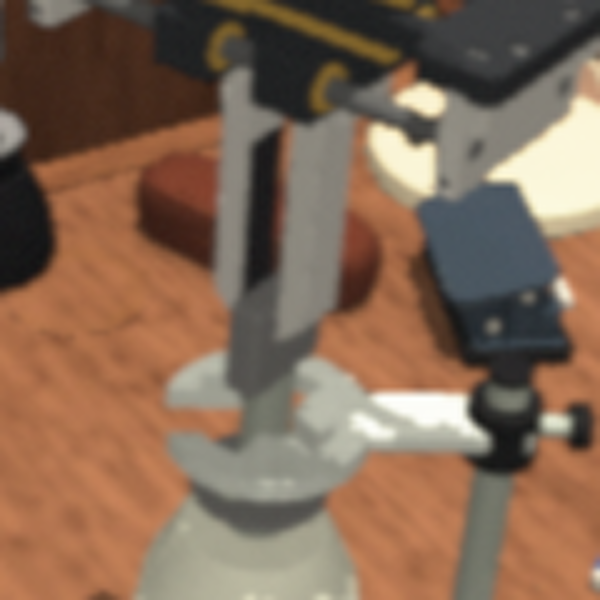

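The neck is in the hole, with the washer just below the plate (crop about (265,500)). Now I raise it a little at a time and watch the force.

```bash
python3 -m handwheel '[{"fingers":-1,"x":0,"y":-0.002,"z":0,"spin":0},{"fingers":-1,"x":0,"y":-0.004,"z":0,"spin":0},{"fingers":-1,"x":0,"y":-0.006,"z":0,"spin":0},{"fingers":-1,"x":0,"y":-0.008,"z":0,"spin":0},{"fingers":-1,"x":0,"y":-0.01,"z":0,"spin":0},{"fingers":-1,"x":0,"y":-0.011,"z":0,"spin":0},{"fingers":-1,"x":0,"y":-0.012,"z":0,"spin":0},{"fingers":-1,"x":0,"y":-0.013,"z":0,"spin":0},{"fingers":-1,"x":0,"y":-0.014,"z":0,"spin":0},{"fingers":-1,"x":0,"y":-0.014,"z":0,"spin":0}]'; python3 -c "
from h import *;go(.5188,.000,.257,-55)"
```

```text
time_s: 10.35
ee_pos: [0.5184, 0.0001, 0.2539]
eef_rot: [-1.571, -0.0, -0.963]
force: [-0.4, -0.2, -2.4]
grip_width: 0.0134
t 10.35 pos [5.184e-01 1.000e-04 2.539e-01] yaw -55.2 rpy [-1.571 -0.    -0.963] F [-0.4 -0.2 -2.4] M [ 0.01 -0.01 -0.03] w 0.0134 q6 0.89
  shift x 0.0003 y -0.0031 z 0.0003 spin -0.2
```

```bash
python3 -m handwheel '[{"fingers":-1,"x":0,"y":-0.001,"z":0,"spin":0},{"fingers":-1,"x":0,"y":-0.002,"z":0,"spin":0},{"fingers":-1,"x":0,"y":-0.003,"z":0,"spin":0},{"fingers":-1,"x":0,"y":-0.004,"z":0,"spin":0},{"fingers":-1,"x":0,"y":-0.005,"z":0,"spin":0},{"fingers":-1,"x":0,"y":-0.005,"z":0,"spin":0},{"fingers":-1,"x":0,"y":-0.005,"z":0,"spin":0},{"fingers":-1,"x":0,"y":-0.005,"z":0,"spin":0},{"fingers":-1,"x":0,"y":-0.005,"z":0,"spin":0},{"fingers":-1,"x":0,"y":-0.005,"z":0,"spin":0}]'; python3 -c "
from h import *;go(.5188,.000,.262,-55)"
```

```text
time_s: 11.35
ee_pos: [0.5184, 0.0001, 0.2587]
eef_rot: [-1.571, 0.0, -0.963]
force: [-0.7, -0.0, -2.8]
grip_width: 0.0136
t 11.35 pos [5.184e-01 1.000e-04 2.587e-01] yaw -55.2 rpy [-1.571  0.    -0.963] F [-0.7 -0.  -2.8] M [-0.06  0.    0.  ] w 0.0136 q6 0.89
  shift x 0.0003 y -0.0033 z 0.0003 spin -0.2
```

```bash
python3 -m handwheel '[{"fingers":-1,"x":0,"y":-0.001,"z":0,"spin":0},{"fingers":-1,"x":0,"y":-0.002,"z":0,"spin":0},{"fingers":-1,"x":0,"y":-0.003,"z":0,"spin":0},{"fingers":-1,"x":0,"y":-0.004,"z":0,"spin":0},{"fingers":-1,"x":0,"y":-0.005,"z":0,"spin":0},{"fingers":-1,"x":0,"y":-0.005,"z":0,"spin":0},{"fingers":-1,"x":0,"y":-0.005,"z":0,"spin":0},{"fingers":-1,"x":0,"y":-0.005,"z":0,"spin":0},{"fingers":-1,"x":0,"y":-0.005,"z":0,"spin":0},{"fingers":-1,"x":0,"y":-0.005,"z":0,"spin":0}]'; python3 -c "
from h import *;go(.5188,.000,.267,-55)"
```

```text
time_s: 12.35
ee_pos: [0.5184, 0.0001, 0.2637]
eef_rot: [-1.571, 0.0, -0.963]
force: [0.5, 1.1, -7.4]
grip_width: 0.0136
t 12.35 pos [5.184e-01 1.000e-04 2.637e-01] yaw -55.2 rpy [-1.571  0.    -0.963] F [ 0.5  1.1 -7.4] M [ 0.05 -0.02 -0.01] w 0.0136 q6 0.89
  shift x 0.0003 y -0.0033 z 0.0003 spin -0.2
```

```bash
python3 -m handwheel '[{"fingers":-1,"x":0,"y":-0.001,"z":0,"spin":0},{"fingers":-1,"x":0,"y":-0.0015,"z":0,"spin":0},{"fingers":-1,"x":0,"y":-0.002,"z":0,"spin":0},{"fingers":-1,"x":0,"y":-0.0025,"z":0,"spin":0},{"fingers":-1,"x":0,"y":-0.003,"z":0,"spin":0},{"fingers":-1,"x":0,"y":-0.003,"z":0,"spin":0},{"fingers":-1,"x":0,"y":-0.003,"z":0,"spin":0},{"fingers":-1,"x":0,"y":-0.003,"z":0,"spin":0},{"fingers":-1,"x":0,"y":-0.003,"z":0,"spin":0},{"fingers":-1,"x":0,"y":-0.003,"z":0,"spin":0}]'
python3 - <<'E'
from h import *
go(.5188,.000,.267,-55)
p,d=snap('side','s4')
A=cv2.resize(p[170:270,260:360],(600,600),interpolation=cv2.INTER_CUBIC);cv2.imwrite('pics/c4.png',A[:,:,::-1])
E
```

```text
time_s: 13.35
ee_pos: [0.5184, 0.0001, 0.2667]
eef_rot: [-1.571, 0.0, -0.963]
force: [0.9, 1.1, -9.8]
grip_width: 0.0138
t 13.35 pos [5.184e-01 1.000e-04 2.667e-01] yaw -55.2 rpy [-1.571  0.    -0.963] F [ 0.9  1.1 -9.8] M [ 0.06 -0.03  0.03] w 0.0138 q6 0.89
  shift x 0.0003 y -0.0003 z 0.0003 spin -0.2
```

View pics/c4.png

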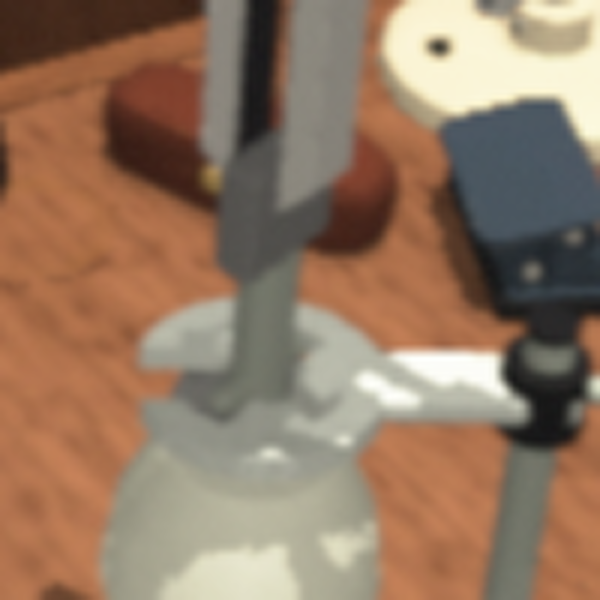

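The force slope of about 0.8 N/mm matches the washer spring. Contact came at TCP z≈0.2595, which puts the plate's underside at about 188 mm. The pin shows in the slot at crop (230,400). I go up to about 10.5 mm of compression.

```bash
python3 -m handwheel '[{"fingers":-1,"x":0,"y":-0.001,"z":0,"spin":0},{"fingers":-1,"x":0,"y":-0.0015,"z":0,"spin":0},{"fingers":-1,"x":0,"y":-0.002,"z":0,"spin":0},{"fingers":-1,"x":0,"y":-0.0025,"z":0,"spin":0},{"fingers":-1,"x":0,"y":-0.003,"z":0,"spin":0},{"fingers":-1,"x":0,"y":-0.0035,"z":0,"spin":0},{"fingers":-1,"x":0,"y":-0.0035,"z":0,"spin":0},{"fingers":-1,"x":0,"y":-0.0035,"z":0,"spin":0},{"fingers":-1,"x":0,"y":-0.0035,"z":0,"spin":0},{"fingers":-1,"x":0,"y":-0.0035,"z":0,"spin":0}]'; python3 -c "
from h import *;go(.5188,.000,.27,-55)"
```

```text
time_s: 14.4
ee_pos: [0.5184, 0.0001, 0.2702]
eef_rot: [-1.571, 0.0, -0.963]
force: [0.1, 1.3, -12.0]
grip_width: 0.0134
t 14.4 pos [5.184e-01 1.000e-04 2.702e-01] yaw -55.2 rpy [-1.571  0.    -0.963] F [  0.1   1.3 -12. ] M [ 0.15 -0.01  0.03] w 0.0134 q6 0.89
  shift x 0.0003 y 0.0002 z 0.0003 spin -0.2
```

```bash
python3 -m handwheel '[{"fingers":-1,"x":0,"y":0,"z":0,"spin":-2},{"fingers":-1,"x":0,"y":0,"z":0,"spin":-5},{"fingers":-1,"x":0,"y":0,"z":0,"spin":-8},{"fingers":-1,"x":0,"y":0,"z":0,"spin":-11},{"fingers":-1,"x":0,"y":0,"z":0,"spin":-14},{"fingers":-1,"x":0,"y":0,"z":0,"spin":-17},{"fingers":-1,"x":0,"y":0,"z":0,"spin":-20},{"fingers":-1,"x":0,"y":0,"z":0,"spin":-23},{"fingers":-1,"x":0,"y":0,"z":0,"spin":-25},{"fingers":-1,"x":0,"y":0,"z":0,"spin":-25}]'; python3 -c "
from h import *;go(.5188,.000,.27,12)"
```

```text
time_s: 15.4
ee_pos: [0.5189, -0.0, 0.2705]
eef_rot: [-1.57, -0.001, -0.527]
force: [3.9, 0.2, -11.1]
grip_width: 0.0135
t 15.4 pos [ 0.5189 -0.      0.2705] yaw -30.2 rpy [-1.57e+00 -1.00e-03 -5.27e-01] F [  3.9   0.2 -11.1] M [-0.05 -1.13 -0.04] w 0.0135 q6 0.46
  shift x -0.0001 y 0.0005 z -0.0000 spin -42.2
```

```bash
python3 -m handwheel '[{"fingers":-1,"x":0,"y":0,"z":0,"spin":-3},{"fingers":-1,"x":0,"y":0,"z":0,"spin":-7},{"fingers":-1,"x":0,"y":0,"z":0,"spin":-11},{"fingers":-1,"x":0,"y":0,"z":0,"spin":-15},{"fingers":-1,"x":0,"y":0,"z":0,"spin":-19},{"fingers":-1,"x":0,"y":0,"z":0,"spin":-23},{"fingers":-1,"x":0,"y":0,"z":0,"spin":-27},{"fingers":-1,"x":0,"y":0,"z":0,"spin":-31},{"fingers":-1,"x":0,"y":0,"z":0,"spin":-34},{"fingers":-1,"x":0,"y":0,"z":0,"spin":-35}]'; python3 -c "
from h import *;go(.5188,.000,.27,10)"
```

```text
time_s: 16.4
ee_pos: [0.5184, 0.0001, 0.2703]
eef_rot: [-1.571, -0.0, 0.084]
force: [0.5, 0.9, -11.7]
grip_width: 0.0135
t 16.4 pos [5.184e-01 1.000e-04 2.703e-01] yaw 4.8 rpy [-1.571 -0.     0.084] F [  0.5   0.9 -11.7] M [ 0.08 -0.54 -0.15] w 0.0135 q6 -0.15
  shift x 0.0004 y 0.0003 z -0.0001 spin -5.2
```

Turned 60°. I go on slowly towards the stop (65–70°), watching the moment about z.

```bash
python3 -m handwheel '[{"fingers":-1,"x":0,"y":0,"z":0,"spin":-1},{"fingers":-1,"x":0,"y":0,"z":0,"spin":-2},{"fingers":-1,"x":0,"y":0,"z":0,"spin":-3},{"fingers":-1,"x":0,"y":0,"z":0,"spin":-4},{"fingers":-1,"x":0,"y":0,"z":0,"spin":-5},{"fingers":-1,"x":0,"y":0,"z":0,"spin":-6},{"fingers":-1,"x":0,"y":0,"z":0,"spin":-7},{"fingers":-1,"x":0,"y":0,"z":0,"spin":-7},{"fingers":-1,"x":0,"y":0,"z":0,"spin":-7},{"fingers":-1,"x":0,"y":0,"z":0,"spin":-7}]'; python3 -c "
from h import *;go(.5188,.000,.27,14)"
```

```text
time_s: 17.4
ee_pos: [0.5188, 0.0003, 0.2704]
eef_rot: [-1.571, -0.001, 0.207]
force: [6.7, 2.9, -11.9]
grip_width: 0.0139
t 17.4 pos [5.188e-01 3.000e-04 2.704e-01] yaw 11.8 rpy [-1.571e+00 -1.000e-03  2.070e-01] F [  6.7   2.9 -11.9] M [ 0.63 -1.53 -0.25] w 0.0139 q6 -0.28
  shift x -0.0001 y 0.0004 z -0.0003 spin -2.2
```

```bash
python3 -m handwheel '[{"fingers":-1,"x":0,"y":0,"z":0,"spin":-0.5},{"fingers":-1,"x":0,"y":0,"z":0,"spin":-1},{"fingers":-1,"x":0,"y":0,"z":0,"spin":-1.5},{"fingers":-1,"x":0,"y":0,"z":0,"spin":-2},{"fingers":-1,"x":0,"y":0,"z":0,"spin":-2},{"fingers":-1,"x":0,"y":0,"z":0,"spin":-2},{"fingers":-1,"x":0,"y":0,"z":0,"spin":-2},{"fingers":-1,"x":0,"y":0,"z":0,"spin":-2},{"fingers":-1,"x":0,"y":0,"z":0,"spin":-2},{"fingers":-1,"x":0,"y":0,"z":0,"spin":-2}]'; python3 -c "
from h import *;go(.5188,.000,.27,14)"
```

```text
time_s: 18.4
ee_pos: [0.519, 0.0004, 0.2705]
eef_rot: [-1.571, -0.002, 0.242]
force: [7.4, 3.4, -12.3]
grip_width: 0.0137
t 18.4 pos [5.190e-01 4.000e-04 2.705e-01] yaw 13.8 rpy [-1.571 -0.002  0.242] F [  7.4   3.4 -12.3] M [ 0.76 -1.88 -0.3 ] w 0.0137 q6 -0.31
  shift x -0.0003 y 0.0005 z -0.0003 spin -0.2
```

```bash
python3 -m handwheel '[{"fingers":-1,"x":0,"y":0.001,"z":0,"spin":0},{"fingers":-1,"x":0,"y":0.002,"z":0,"spin":0},{"fingers":-1,"x":0,"y":0.0025,"z":0,"spin":0},{"fingers":-1,"x":0,"y":0.003,"z":0,"spin":0},{"fingers":-1,"x":0,"y":0.0035,"z":0,"spin":0},{"fingers":-1,"x":0,"y":0.004,"z":0,"spin":0},{"fingers":-1,"x":0,"y":0.0045,"z":0,"spin":0},{"fingers":-1,"x":0,"y":0.005,"z":0,"spin":0},{"fingers":-1,"x":0,"y":0.005,"z":0,"spin":0},{"fingers":-1,"x":0,"y":0.005,"z":0,"spin":0}]'; python3 -c "
from h import *;go(.5188,.000,.27,14)"
```

```text
time_s: 19.4
ee_pos: [0.5194, 0.0002, 0.2666]
eef_rot: [-1.572, -0.004, 0.242]
force: [6.1, 3.3, -4.7]
grip_width: 0.0138
t 19.4 pos [5.194e-01 2.000e-04 2.666e-01] yaw 13.8 rpy [-1.572 -0.004  0.242] F [ 6.1  3.3 -4.7] M [ 0.56 -1.6  -0.19] w 0.0138 q6 -0.31
  shift x -0.0006 y -0.0034 z -0.0000 spin -0.2
```

The lateral force of 7 N along +tool-x means only one end of the pin is on its stop, because the lamp sits about 1 mm off centre. I shift it across to relieve that.

```bash
python3 -m handwheel '[{"fingers":-1,"x":0,"y":-0.002,"z":0,"spin":0},{"fingers":-1,"x":0.0005,"y":-0.003,"z":0,"spin":0},{"fingers":-1,"x":0.001,"y":-0.003,"z":0,"spin":0},{"fingers":-1,"x":0.0015,"y":-0.003,"z":0,"spin":0},{"fingers":-1,"x":0.0015,"y":-0.003,"z":0,"spin":0},{"fingers":-1,"x":0.0015,"y":-0.002,"z":0,"spin":0},{"fingers":-1,"x":0.0015,"y":-0.001,"z":0,"spin":0},{"fingers":-1,"x":0.0015,"y":0,"z":0,"spin":0},{"fingers":-1,"x":0.0015,"y":0,"z":0,"spin":0},{"fingers":-1,"x":0.0015,"y":0,"z":0,"spin":0}]'
python3 - <<'E'
from h import *
go(.5188,.000,.27,14)
p,d=snap('side','s5')
A=cv2.resize(p[170:270,260:360],(600,600),interpolation=cv2.INTER_CUBIC);cv2.imwrite('pics/c5.png',A[:,:,::-1])
E
```

```text
time_s: 20.4
ee_pos: [0.52, 0.0004, 0.2655]
eef_rot: [-1.571, -0.001, 0.241]
force: [3.2, 1.3, -4.3]
grip_width: 0.0134
t 20.4 pos [5.200e-01 4.000e-04 2.655e-01] yaw 13.8 rpy [-1.571e+00 -1.000e-03  2.410e-01] F [ 3.2  1.3 -4.3] M [ 0.29 -0.86 -0.1 ] w 0.0134 q6 -0.31
  shift x -0.0012 y -0.0045 z -0.0002 spin -0.2
```

View pics/c5.png

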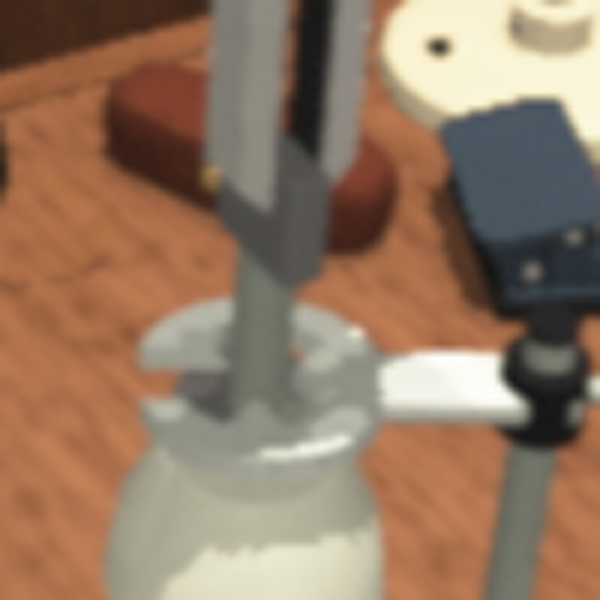

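```bash
python3 -m handwheel '[{"fingers":-1,"x":0.0003,"y":0,"z":0,"spin":0},{"fingers":-1,"x":0.0006,"y":0.0005,"z":0,"spin":0},{"fingers":-1,"x":0.0008,"y":0.001,"z":0,"spin":0},{"fingers":-1,"x":0.0008,"y":0.0015,"z":0,"spin":0},{"fingers":-1,"x":0.0008,"y":0.002,"z":0,"spin":0},{"fingers":-1,"x":0.0008,"y":0.002,"z":0,"spin":0},{"fingers":-1,"x":0.0008,"y":0.002,"z":0,"spin":0},{"fingers":-1,"x":0.0008,"y":0.002,"z":0,"spin":0},{"fingers":-1,"x":0.0008,"y":0.002,"z":0,"spin":0},{"fingers":-1,"x":0.0008,"y":0.002,"z":0,"spin":0}]'; python3 -c "
from h import *;go(.5188,.000,.2645,12)"
```

```text
time_s: 21.45
ee_pos: [0.5208, 0.0005, 0.2651]
eef_rot: [-1.572, -0.002, 0.241]
force: [-2.8, 0.4, 12.6]
grip_width: 0.0135
t 21.45 pos [5.208e-01 5.000e-04 2.651e-01] yaw 13.8 rpy [-1.572 -0.002  0.241] F [-2.8  0.4 12.6] M [ 0.07  0.64 -0.12] w 0.0135 q6 -0.31
  shift x -0.0021 y 0.0006 z -0.0000 spin 1.8
```

Hard support at z=0.265 matches the pocket bottom (washer contact + 5 mm ≈ 0.2646, while the plate top would be 0.2676), so the pin is in. I unload the arm and then open.

```bash
python3 -m handwheel '[{"fingers":-1,"x":-0.0003,"y":-0.0005,"z":0,"spin":0},{"fingers":-1,"x":-0.0005,"y":-0.001,"z":0,"spin":0},{"fingers":-1,"x":-0.0005,"y":-0.0013,"z":0,"spin":0},{"fingers":-1,"x":-0.0005,"y":-0.0013,"z":0,"spin":0},{"fingers":-1,"x":-0.0005,"y":-0.0013,"z":0,"spin":0},{"fingers":-1,"x":-0.0005,"y":-0.0013,"z":0,"spin":0},{"fingers":-1,"x":-0.0005,"y":-0.0013,"z":0,"spin":0},{"fingers":-1,"x":-0.0005,"y":-0.0013,"z":0,"spin":0},{"fingers":-1,"x":-0.0005,"y":-0.0013,"z":0,"spin":0},{"fingers":-1,"x":-0.0005,"y":-0.0013,"z":0,"spin":0}]'; python3 -c "
from h import *;go(.5188,.000,.2645,12)"
```

```text
time_s: 22.45
ee_pos: [0.5203, 0.0005, 0.2652]
eef_rot: [-1.571, -0.001, 0.241]
force: [-1.2, 1.2, 6.8]
grip_width: 0.0135
t 22.45 pos [5.203e-01 5.000e-04 2.652e-01] yaw 13.8 rpy [-1.571e+00 -1.000e-03  2.410e-01] F [-1.2  1.2  6.8] M [ 0.19 -0.02 -0.11] w 0.0135 q6 -0.31
  shift x -0.0016 y 0.0007 z -0.0001 spin 1.8
```

```bash
python3 -m handwheel '[{"fingers":-1,"x":0,"y":-0.0005,"z":0,"spin":0},{"fingers":-1,"x":0,"y":-0.0008,"z":0,"spin":0},{"fingers":-0.4,"x":0,"y":-0.0008,"z":0,"spin":0},{"fingers":-0.4,"x":0,"y":-0.0008,"z":0,"spin":0},{"fingers":-0.4,"x":0,"y":-0.0008,"z":0,"spin":0},{"fingers":-0.2,"x":0,"y":-0.0008,"z":0,"spin":0},{"fingers":-0.2,"x":0,"y":-0.0008,"z":0,"spin":0},{"fingers":-0.2,"x":0,"y":-0.0008,"z":0,"spin":0},{"fingers":-0.2,"x":0,"y":-0.0008,"z":0,"spin":0},{"fingers":-0.2,"x":0,"y":-0.0008,"z":0,"spin":0}]'; python3 -c "
from h import *;go(.5188,.000,.2645,12)"
```

```text
time_s: 23.45
ee_pos: [0.5202, 0.0005, 0.2654]
eef_rot: [-1.571, -0.0, 0.241]
force: [0.1, -0.6, -0.3]
grip_width: 0.0376
t 23.45 pos [5.202e-01 5.000e-04 2.654e-01] yaw 13.8 rpy [-1.571 -0.     0.241] F [ 0.1 -0.6 -0.3] M [-0.06 -0.05  0.05] w 0.0376 q6 -0.31
  shift x -0.0014 y 0.0009 z -0.0002 spin 1.8
```

Released. I go straight up, then back toward the robot to clear the view.

```bash
python3 -m handwheel '[{"fingers":-0.2,"x":0,"y":-0.005,"z":0,"spin":0},{"fingers":-0.2,"x":0,"y":-0.015,"z":0,"spin":0},{"fingers":-0.2,"x":0,"y":-0.03,"z":0,"spin":0},{"fingers":-0.2,"x":0,"y":-0.05,"z":0,"spin":0},{"fingers":-0.2,"x":0,"y":-0.075,"z":0,"spin":0},{"fingers":-0.2,"x":-0.02,"y":-0.1,"z":0,"spin":0},{"fingers":-0.2,"x":-0.05,"y":-0.12,"z":0,"spin":0},{"fingers":-0.2,"x":-0.09,"y":-0.12,"z":0,"spin":0},{"fingers":-0.2,"x":-0.13,"y":-0.12,"z":0,"spin":0},{"fingers":-0.2,"x":-0.14,"y":-0.12,"z":0,"spin":0}]'
python3 - <<'E'
from h import *
go(.4,0,.38,12)
p,d=snap('side','s6');q,e=snap('top','t6')
A=cv2.resize(p[160:280,250:370],(600,600),interpolation=cv2.INTER_CUBIC)
cv2.imwrite('pics/c6.png',A[:,:,::-1])
for n,dd,r in(('side',d,(150,280,260,360)),('top',e,(140,240,350,450))):
    P=pts(n,dd);z=P[...,2];g=np.zeros(z.shape,bool);g[r[0]:r[1],r[2]:r[3]]=1;g&=(dd>0)&(abs(P[...,0]-.52)<.035)&(abs(P[...,1])<.035)
    m=g&(z>.247)&(z<.29);w=P[m]
    if len(w)>20: print(n,m.sum(),w.mean(0).round(4),'ztop',np.percentile(w[:,2],[50,90,98]).round(4),cv2.minAreaRect((w[:,:2]*1000).astype(np.float32)))
E
```

```text
time_s: 24.45
ee_pos: [0.3819, -0.0333, 0.3871]
eef_rot: [-1.572, -0.003, 0.24]
force: [0.9, 0.9, 0.5]
grip_width: 0.0375
t 24.45 pos [ 0.3819 -0.0333  0.3871] yaw 13.8 rpy [-1.572 -0.003  0.24 ] F [0.9 0.9 0.5] M [-0.06 -0.1  -0.02] w 0.0375 q6 -0.42
  shift x 0.0255 y 0.0071 z 0.0280 spin 1.8
side 399 [ 0.5166 -0.0053  0.2677] ztop [0.2692 0.2804 0.2811] ((518.23828125, 0.17493247985839844), (14.344705581665039, 40.2376708984375), 13.059343338012695)
top 247 [0.5165 0.0041 0.2766] ztop [0.2797 0.2821 0.2829] ((517.765625, 1.491842269897461), (14.055976867675781, 40.00303649902344), 13.313802719116211)
```

View pics/c6.png

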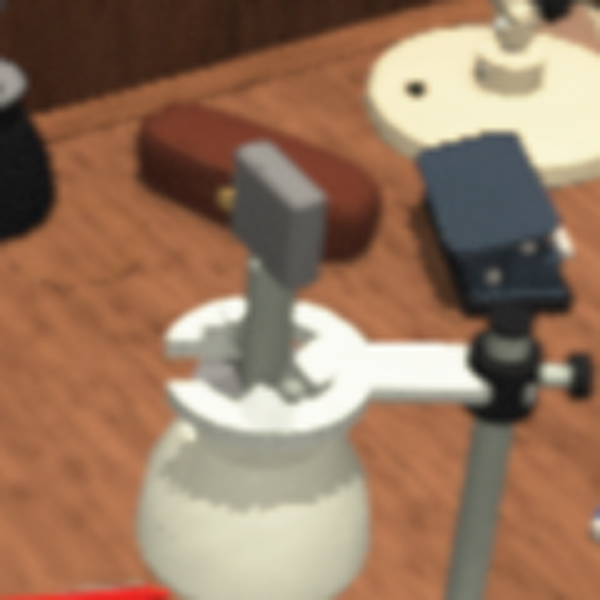

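View pics/t6.png

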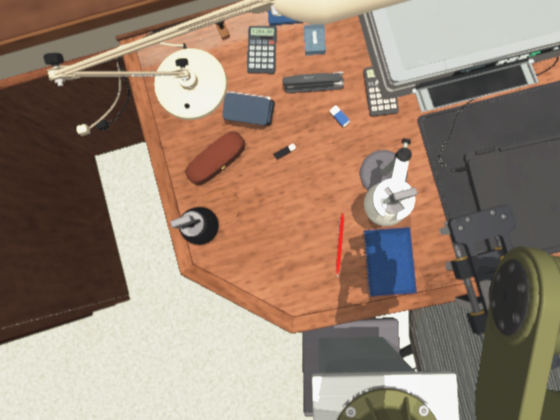

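The lamp hangs upright in the holder (crop (265,350)). The tab is at 103°, about 68° past the slots. Its top is at 0.281–0.282 m, so the pin's underside is at about 0.195 m, at pocket depth. The notebook, pen, glasses case and memory stick sit at the same pixels as before. I'm handing in.

```bash
python3 -c "
from h import *;print(workorder.hand_in())"
```

```text
the job is handed in; nothing more can be done
None
```

The white lamp head is hanging locked in the stand's holder, and I handed the job in at about 24.5 s of the 62 s allowed. I gripped it by the tab, brought the neck in through the mouth and drew it up against the spring. Then I turned it about 69° counter-clockwise to the stop, lowered the pin into its pockets and let go.

**Last checks:**
- **Lock:** after release the lamp hung upright with its tab at about 103°, roughly 68° past the slots. The tab top at 0.281–0.282 m puts the pin at pocket depth. I inferred this from the measured heights, since the pin itself was hard to make out in the last picture.
- **Forces:** the largest reading at the end of any move was about 13 N; force within a move was not sampled.
- **Surroundings:** the other things on the desk looked unmoved in the top view, and the gripper was well clear.

**What disagreed:**
- **Catch on lowering:** the first lowering stopped about 1.5 mm short because the lamp sat about 1 mm off centre and one end of the pin was caught. I eased the load, shifted about 2 mm sideways, and it dropped in.
- **Camera offset:** the two cameras differed by about 3 mm on the holder's centre in y; I used y = 0, between the two.

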